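# Fit the locking handle onto the board test fixture

## Robot

A 6-joint arm with a two-finger parallel gripper is mounted at the origin on the work surface. World frame = base frame: x ahead of the robot, y to its left, z up, the work surface at z = 0. Lengths are in m, angles in degrees, forces in N, time in s.
With the tool pointing down it reaches from about 0.35 to 0.925 m from the base axis. Payload 6.4 kg.
Tool frame: the origin (TCP) lies on the centre line of the jaws, within the pads' length; the fingertips stand 8 mm ahead of it and the grasp point (between the pads) lies 11 mm behind it; z points along the fingers, y is the line along which they close (so a half turn about z gives the same grasp; the last joint's range is limited). The gripper opens to 85 mm and grips with 20 to 120 N. Pads are 22 mm wide; open, the fingers measure 114 mm over their backs; the gripper's body (76 mm by 85 mm) begins 54 mm behind the grasp point. The pads swing forward as they close: fully open they stand 13 mm farther back than shut.
Start: joints at [-73.516, 14.043, 89.255, -0, 76.702, -9.975], TCP at [0.29, -0.582, 0.239] pointing down, gripper open.
Joint ranges: [-179.41, 179.41], [-58.25, 129.5], [7.25, 145.43], [-54.29, 234.29], [11.92, 165.04], [-157.13, 157.13]. Speed limits (degrees/s): [147.25, 147.25, 180, 180, 180, 180].

## Interface

Orientations are given as a 3x3 rotation matrix whose columns are the frame's x, y, z axes.
In Python, from workcell import env gives the robot as it stands.
- The arm moves only by the tool carry_out, never from a script. Its argument "increments" is a list of rows, each an object with "grip": the finger opening in m, from 0 to 0.0854; "slide": the shift along the tool's x, y, z in m, a list of three; "angular": the turn, a rotation vector about the tool's x, y, z in degrees, a list of three. In form: [{"grip": grip, "slide": [dx, dy, dz], "angular": [ax, ay, az]}, ...]. A call has 1 to 20 rows; each row is the pose to reach, as a shift and turn from the pose commanded when the call began, along the tool's axes at that moment; what a row does not reach only later rows make up. A row lasts 1/12 s, in which the tool goes at most 41.7 mm and 7.16 degrees, less where a joint would pass 70% of its speed; a pose out of reach is approached as far as the arm can. A call with a gripper value outside its range is refused whole. The fingers move at their own pace and stop on an object; the grip force is fixed at half the most. Time passes only in rows, so rows that repeat a pose let the fingers close. It gives the time, the measured TCP pose, the force, the opening and the grip force at its end, in the units of the state.
- env.get_obs(): the state, without advancing time (a new reading comes with each control period).
- env.read_camera(name): name is "scene" or "top"; returns the picture (384x512x3 uint8, red, green, blue); there is no depth.
- env.camera_info(name): a dict with "fx", "fy", "cx", "cy" (pixels), "origin" and "rotation" of the camera in the world. Camera axes: x right, y down, z forward; pixel columns grow to the right and rows downward; lengths in m; the calibration is good to about 2 mm. A picture is of the moment at which its call begins. camera_info takes no time and is no camera call.
- env.sign_off(): hands the job in; it is judged then, once.
The state is a dict: "clock": time; "joint_pos": joint angles; "qvel": joint speeds; "tau": joint torques, N m; "tcp_pos": TCP position; "tcp_rot": TCP orientation; "contact_force": force on the tool from outside, world axes, zero at the start; "torque": the same for the moment, N m; "gripper_width": finger opening in m; "grasp_force": force on a finger pad.
Only numpy, scipy, OpenCV 4.12 (cv2) and the standard library are available. Lean on these libraries where they do the work, as an engineer would, in place of code of your own. Each camera call takes 0.05 s, during which the arm holds its last target. There are 200 camera calls.

## Task

Fit the red winged handle onto the square brass spindle of the board test fixture: all the way down, with its wings lying along the white line on the fixture's deck (either way round), and let go. The black handle and the blue knob belong to other machines: leave them where they are.

Things in the scene. Friction and masses are not known exactly. Their poses are not given: they have to be found in the camera images.
- red_handle_mid (a point): Loose red handle, upright on the blue mat (top at z = 3 mm). Point: centre of its square hub, 23 mm above the underside; z up, x along the wings. Hub 38 x 38 mm, 46 high, with a 22 x 22 mm square bore right through, sides parallel to x and y. Wings 18 mm wide reach 63 mm either side along x, 26 to 44 mm above the underside. Grip the two bare flat hub faces, 38 mm apart along y. 0.11 to 0.23 kg.
- spindle (a point): Foot of the fixed upright square brass spindle, on its axis at deck level (fully down, the handle rests on the deck, its centre 23 mm above here). z up; x along the white line on the deck; sides parallel to x, y. 18 mm square up to 26 mm, then tapering to 6 mm at 40 mm. Deck clear 55 mm to -x, 80 mm to either side and 70 mm to +x, where a green board with parts up to 20 mm high begins.
- black_handle_mid (a point): Bystander: loose black handle, the same wings but a round hub 38 mm across with a small round bore. Point: centre of the hub, 23 mm above the underside; z up, x along the wings.
- blue_knob_mid (a point): Bystander: loose round blue knob, 46 mm across, 34 mm high. Point: its centre, 17 mm above the underside; z up.
Things that resemble listed ones, but are neither listed nor needed, are in the scene too. Of the things shaped like the part that bears red_handle_mid, the red one is meant.

How it is judged:
By the outcome, as a careful person would: the job done as asked, in the order asked, and still so for the second after the job is handed in, with the robot touching nothing.
It also fails if it takes over 38 s, if anything falls off the work surface, if the arm or the gripper's body presses on something with over 40 N, if the wrist force passes 120 N, or if a joint passes its speed limit or range.

## Working session

There is one attempt and no reset: what is moved stays moved. The work goes in short steps, Python scripts to look and compute and a tool call to move; the robot and the scene stay as the last step left them, time stands still between calls to the robot, and variables do not carry over. Pictures are saved under pics/ and viewed, at most 10 in all, crops included, and the job is handed in when it is done.

Besides the shell and the picture viewer there is one more tool, called after "Request:" by a JSON object that holds its "op" and its "data". carry_out: Moves the arm, as the interface text tells. Its arguments: {"type":"object","properties":{"increments":{"type":"array"}},"required":["increments"]}

```bash
mkdir -p pics; python3 - <<'E'
from workcell import env
import cv2
for n in("scene","top"):
    cv2.imwrite(f"pics/{n}0.png",cv2.resize(env.read_camera(n)[:,:,::-1],(800,600),interpolation=cv2.INTER_CUBIC))
    print(env.camera_info(n))
o=env.get_obs();print(o["clock"],o["tcp_rot"],o["tcp_pos"])
E
```

```text
{'fx': 474.35812499394586, 'fy': 474.35812499394586, 'cx': 260.3821032797245, 'cy': 184.487408883325, 'origin': array([0.95376899, 0.51739527, 0.88875522]), 'rotation': array([[-0.82907797,  0.43125964, -0.35587194],
       [ 0.55906315,  0.64944903, -0.51542638],
       [ 0.00883809, -0.62628355, -0.77954526]])}
{'fx': 431.0401065404331, 'fy': 431.0401065404331, 'cx': 254.1186167109462, 'cy': 191.29009614061246, 'origin': array([ 0.44516415, -0.00837252,  1.14401449]), 'rotation': array([[ 0.02745333, -0.99056917,  0.13423499],
       [-0.99958654, -0.02835191, -0.00478679],
       [ 0.00854746, -0.13404808, -0.99093797]])}
0.1 [[ 8.95235573e-01  4.45592865e-01 -5.16805077e-04]
 [ 4.45593056e-01 -8.95233945e-01  1.73529520e-03]
 [ 3.10573710e-04 -1.78378274e-03 -9.99998361e-01]] [ 0.28948391 -0.58141597  0.23825231]
```

View pics/scene0.png

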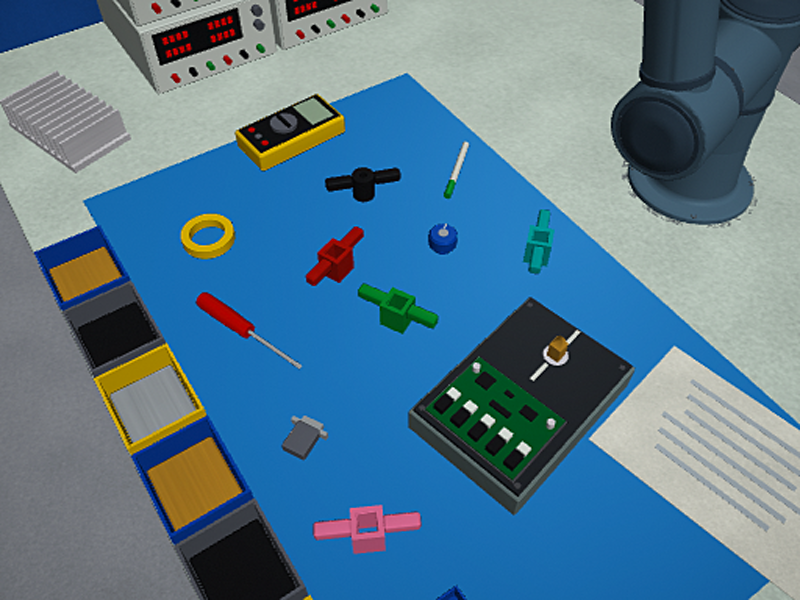

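View pics/top0.png

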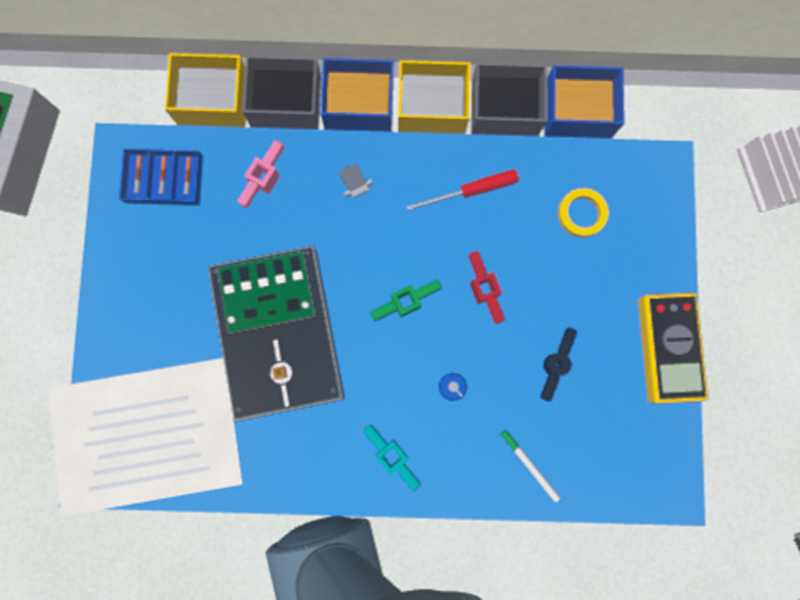

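The scene picture shows the red handle at about (337,260) and the spindle at (557,348). In the top picture they are at (485,288) and (281,373). I'll enlarge these four spots.

```bash
python3 - <<'E'
from workcell import env
import cv2,numpy as np
im={n:env.read_camera(n)[:,:,::-1] for n in("scene","top")}
for n in im: cv2.imwrite(f"pics/raw_{n}.png",im[n])
def t(n,u,v): # tile: left-top = (u-33,v-25), 6x
    return cv2.resize(im[n][v-25:v+25,u-33:u+33],None,fx=6,fy=6,interpolation=cv2.INTER_CUBIC)
cv2.imwrite("pics/tiles.png",np.vstack([np.hstack([t("top",310,184),t("top",180,239)]),np.hstack([t("scene",216,166),t("scene",356,228)])]))
E
```

```text
(no output)
```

View pics/tiles.png

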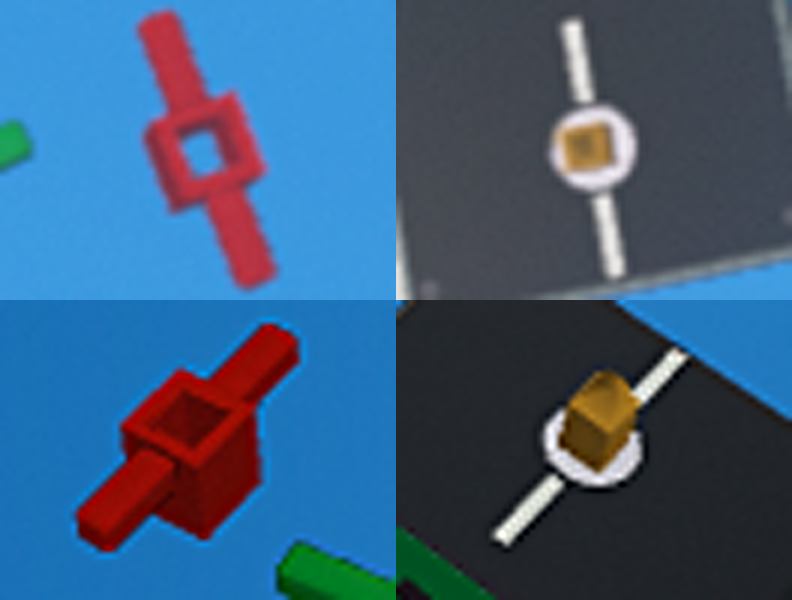

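Tiles: the red hub and both wings are clear. The white line ends (tile px) are at (174,20)/(220,277) in the top view and (104,240)/(287,50) in the scene view. I'll fit the silhouette model for the handle and triangulate the line for the spindle.

```bash
cat > h.py <<'E'
from workcell import env
import cv2,numpy as np
from scipy.optimize import minimize,least_squares
from scipy.spatial.transform import Rotation as R
C={n:env.camera_info(n) for n in("scene","top")}
def proj(n,P):
    c=C[n];p=(np.atleast_2d(P)-c["origin"])@c["rotation"]
    return np.c_[c["fx"]*p[:,0]/p[:,2]+c["cx"],c["fy"]*p[:,1]/p[:,2]+c["cy"]]
def tri(obs): # [(cam,(u,v))]
    f=lambda X:np.ravel([proj(n,X)[0]-uv for n,uv in obs])
    r=least_squares(f,[.5,0,.05]);return r.x,np.abs(r.fun).max()
def box(a,b,c,d,e,f): return np.array([[x,y,z] for x in(a,b) for y in(c,d) for z in(e,f)])
W=.063;PARTS=[box(-.019,.019,-.019,.019,-.023,.023),box(-W,W,-.009,.009,.003,.021)]
def pose(x,y,z,yaw): return R.from_euler('z',yaw,degrees=True).as_matrix(),np.array([x,y,z])
S=4
def render(n,p):
    M,t=pose(*p);m=np.zeros((384*S,512*S),np.uint8)
    for B in PARTS:
        q=proj(n,B@M.T+t);h=cv2.convexHull(q.astype(np.float32))[:,0]
        cv2.fillConvexPoly(m,np.round(((h+.5)*S-.5)*16).astype(np.int32),255,shift=4)
    def face(z): return proj(n,np.array([[-.011,-.011,z],[.011,-.011,z],[.011,.011,z],[-.011,.011,z]])@M.T+t).astype(np.float32)
    a,poly=cv2.intersectConvexConvex(face(.023),face(-.023))
    if a>0: cv2.fillConvexPoly(m,np.round(((poly[:,0]+.5)*S-.5)*16).astype(np.int32),0,shift=4)
    return cv2.resize(m,(512,384),interpolation=cv2.INTER_AREA)/255.
def redness(img): # fractional red mask
    i=img.astype(float);d=(i[...,0]-np.maximum(i[...,1],i[...,2]))
    return d
def fit(ims,p0,z=None,cams=("scene","top"),r=45):
    D={}
    for n in cams:
        u,v=proj(n,p0[:3])[0].astype(int);sl=np.s_[max(v-r,0):v+r,max(u-r,0):u+r]
        d=redness(ims[n])[sl];D[n]=(sl,(d>0).astype(float))
    mk=lambda q:[q[0],q[1],z if z is not None else q[3],q[2]*100]
    def cost(q): return sum(np.abs(render(n,mk(q))[D[n][0]]-D[n][1]).sum() for n in cams)
    q0=[p0[0],p0[1],p0[3]/100]+([] if z is not None else [p0[2]])
    k=len(q0);s=[q0]+[list(np.array(q0)+np.eye(k)[i]*[.006,.006,.06,.006][i]) for i in range(k)]
    r_=minimize(cost,q0,method="Nelder-Mead",options=dict(initial_simplex=s,xatol=1e-4,fatol=.05,maxiter=300))
    return mk(r_.x),r_.fun,[D[n][1].sum() for n in cams]
E
cat > a.py <<'E'
from h import *
px=lambda u0,v0,a,b:(u0-33+(a+.5)/6-.5,v0-25+(b+.5)/6-.5)
A=tri([("top",px(180,239,174,20)),("scene",px(356,228,104,240))])
B=tri([("top",px(180,239,220,277)),("scene",px(356,228,287,50))])
Cc=tri([("top",px(180,239,197,148)),("scene",px(356,228,196,140))])
print(A,B,Cc);d=A[0]-B[0];print("line yaw",np.degrees(np.arctan2(d[1],d[0])),np.linalg.norm(d))
ims={n:cv2.imread(f"pics/raw_{n}.png")[:,:,::-1] for n in C}
b=tri([("top",px(310,184,209,145)),("scene",px(216,166,190,117))]);print("bore top",b)
x,y,_=b[0];p=[x,y,.026,15]
for c in (("scene","top"),("top",),("scene",)): print(c,fit(ims,p,z=.026,cams=c))
E
python3 a.py
```

```text
(array([0.52182987, 0.18307989, 0.05356403]), np.float64(0.0008474372394289276)) (array([0.41545187, 0.15834885, 0.0543779 ]), np.float64(0.01905443897544501)) (array([0.46876851, 0.17014955, 0.05497258]), np.float64(0.14206691433469132))
line yaw 13.0877921176625 0.10921798029465966
bore top (array([ 0.61979796, -0.16038704,  0.04828489]), np.float64(0.089714181448727))
('scene', 'top') ([np.float64(0.6201321133399238), np.float64(-0.16064336933154463), 0.026, np.float64(23.634585173874)], np.float64(223.16470588235293), [np.float64(718.0), np.float64(433.0)])
('top',) ([np.float64(0.6210118561814298), np.float64(-0.16088334733311355), 0.026, np.float64(21.611725830453345)], np.float64(90.08235294117648), [np.float64(433.0)])
('scene',) ([np.float64(0.6205237283352925), np.float64(-0.15986007352987724), 0.026, np.float64(23.515063140648955)], np.float64(130.07450980392156), [np.float64(718.0)])
```

```bash
python3 - <<'E'
from h import *
ims={n:cv2.imread(f"pics/raw_{n}.png")[:,:,::-1] for n in C}
for y0 in (20,24):
  for c in (("scene","top"),("top",),("scene",)): print(c,fit(ims,[.6205,-.1605,.026,y0],z=.026,cams=c,r=33))
p=fit(ims,[.6205,-.1605,.026,22],z=.026,r=33)[0]
T=[]
for n in C:
    u,v=proj(n,p[:3])[0].astype(int);m=render(n,p);k=redness(ims[n])>0
    print(n,m[v-33:v+33,u-33:u+33].sum(),k[v-33:v+33,u-33:u+33].sum())
    o=np.dstack([k*255,0*m,m*255]).astype(np.uint8)[v-33:v+33,u-33:u+33]
    T.append(cv2.resize(o,(396,396),interpolation=cv2.INTER_NEAREST))
cv2.imwrite("pics/ov.png",np.hstack(T))
E
```

```text
('scene', 'top') ([np.float64(0.6199808610089551), np.float64(-0.16073607843539187), 0.026, np.float64(22.849585457348525)], np.float64(178.57647058823528), [np.float64(672.0), np.float64(433.0)])
('top',) ([np.float64(0.6205006829046511), np.float64(-0.1609499556127617), 0.026, np.float64(20.61706344006792)], np.float64(91.76862745098039), [np.float64(433.0)])
('scene',) ([np.float64(0.6205050576306099), np.float64(-0.160128233764954), 0.026, np.float64(22.88810543207982)], np.float64(86.52941176470588), [np.float64(672.0)])
('scene', 'top') ([np.float64(0.6203515007089176), np.float64(-0.16050916201809598), 0.026, np.float64(22.94412412048686)], np.float64(179.47058823529412), [np.float64(672.0), np.float64(433.0)])
('top',) ([np.float64(0.6202890612092813), np.float64(-0.1611005740121545), 0.026, np.float64(21.43249586712584)], np.float64(90.6313725490196), [np.float64(433.0)])
('scene',) ([np.float64(0.6201364177371411), np.float64(-0.1606350970561266), 0.026, np.float64(23.63880491846776)], np.float64(83.8078431372549), [np.float64(672.0)])
scene 743.4705882352941 672
top 520.3333333333333 433
```

View pics/ov.png

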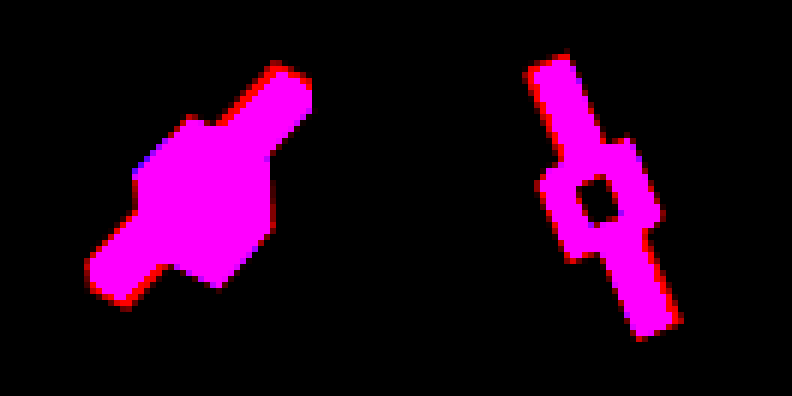

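Handle is at (0.620,-0.161,0.026), yaw about 22.5°. The spindle foot is at (0.4687,0.170,0.054), line yaw 13.1°. Moving to hover over the handle.

Request:
{"op": "carry_out", "data": {"increments": [{"grip":0.085,"slide":[0.03,-0.0145,0.007],"angular":[0,0,1]},{"grip":0.085,"slide":[0.065,-0.031,0.015],"angular":[0,0,2]},{"grip":0.085,"slide":[0.1,-0.0477,0.023],"angular":[0,0,3]},{"grip":0.085,"slide":[0.4834,-0.23,0.109],"angular":[0,0,4]},{"grip":0.085,"slide":[0.4834,-0.23,0.109],"angular":[0,0,4]},{"grip":0.085,"slide":[0.4834,-0.23,0.109],"angular":[0,0,4]},{"grip":0.085,"slide":[0.4834,-0.23,0.109],"angular":[0,0,4]},{"grip":0.085,"slide":[0.4834,-0.23,0.109],"angular":[0,0,4]},{"grip":0.085,"slide":[0.4834,-0.23,0.109],"angular":[0,0,4]},{"grip":0.085,"slide":[0.4834,-0.23,0.109],"angular":[0,0,4]},{"grip":0.085,"slide":[0.4834,-0.23,0.109],"angular":[0,0,4]},{"grip":0.085,"slide":[0.4834,-0.23,0.109],"angular":[0,0,4]},{"grip":0.085,"slide":[0.4834,-0.23,0.109],"angular":[0,0,4]},{"grip":0.085,"slide":[0.4834,-0.23,0.109],"angular":[0,0,4]},{"grip":0.085,"slide":[0.4834,-0.23,0.109],"angular":[0,0,4]},{"grip":0.085,"slide":[0.4834,-0.23,0.109],"angular":[0,0,4]},{"grip":0.085,"slide":[0.4834,-0.23,0.109],"angular":[0,0,4]},{"grip":0.085,"slide":[0.4834,-0.23,0.109],"angular":[0,0,4]},{"grip":0.085,"slide":[0.4834,-0.23,0.109],"angular":[0,0,4]},{"grip":0.085,"slide":[0.4834,-0.23,0.109],"angular":[0,0,4]}]}}

```text
clock: 1.87
tcp_pos: [0.6196, -0.1617, 0.1307]
tcp_rot: [[0.925, 0.381, 0.0], [0.381, -0.925, -0.0], [0.0, 0.0, -1.0]]
contact_force: [0.0, -0.5, -0.7]
gripper_width: 0.085
grasp_force: 0.0
```

Request:
{"op": "carry_out", "data": {"increments": [{"grip":0.07,"slide":[0,0,0.02],"angular":[0,0,0]},{"grip":0.07,"slide":[0,0,0.045],"angular":[0,0,0]},{"grip":0.07,"slide":[0,0,0.07],"angular":[0,0,0]},{"grip":0.07,"slide":[0,0,0.09],"angular":[0,0,0]},{"grip":0.07,"slide":[0,0,0.1],"angular":[0,0,0]},{"grip":0.07,"slide":[0,0,0.107],"angular":[0,0,0]},{"grip":0.07,"slide":[0,0,0.107],"angular":[0,0,0]},{"grip":0.07,"slide":[0,0,0.107],"angular":[0,0,0]},{"grip":0.03,"slide":[0,0,0.107],"angular":[0,0,0]},{"grip":0.03,"slide":[0,0,0.107],"angular":[0,0,0]},{"grip":0.03,"slide":[0,0,0.107],"angular":[0,0,0]},{"grip":0.03,"slide":[0,0,0.107],"angular":[0,0,0]},{"grip":0.03,"slide":[0,0,0.107],"angular":[0,0,0]},{"grip":0.03,"slide":[0,0,0.107],"angular":[0,0,0]},{"grip":0.03,"slide":[0,0,0.107],"angular":[0,0,0]},{"grip":0.03,"slide":[0,0,0.107],"angular":[0,0,0]},{"grip":0.03,"slide":[0,0,0.107],"angular":[0,0,0]},{"grip":0.03,"slide":[0,0,0.107],"angular":[0,0,0]}]}}

```text
clock: 3.37
tcp_pos: [0.621, -0.1611, 0.0249]
tcp_rot: [[0.924, 0.382, 0.002], [0.382, -0.924, -0.001], [0.002, 0.002, -1.0]]
contact_force: [0.1, 0.6, 6.4]
gripper_width: 0.0374
grasp_force: 61.4
```

Request:
{"op": "carry_out", "data": {"increments": [{"grip":0.03,"slide":[0,0,-0.01],"angular":[0,0,0]},{"grip":0.03,"slide":[0,0,-0.03],"angular":[0,0,0]},{"grip":0.03,"slide":[0,-0.005,-0.06],"angular":[0,0,0]},{"grip":0.03,"slide":[0,-0.015,-0.09],"angular":[0,0,0.5]},{"grip":0.03,"slide":[-0.001,-0.035,-0.11],"angular":[0,0,1]},{"grip":0.03,"slide":[-0.002,-0.06,-0.117],"angular":[0,0,2]},{"grip":0.03,"slide":[-0.003,-0.09,-0.117],"angular":[0,0,3]},{"grip":0.03,"slide":[-0.005,-0.12,-0.117],"angular":[0,0,4]},{"grip":0.03,"slide":[-0.006,-0.15,-0.117],"angular":[0,0,5]},{"grip":0.03,"slide":[-0.007,-0.18,-0.117],"angular":[0,0,6]},{"grip":0.03,"slide":[-0.008,-0.21,-0.117],"angular":[0,0,7]},{"grip":0.03,"slide":[-0.009,-0.24,-0.117],"angular":[0,0,8]},{"grip":0.03,"slide":[-0.01,-0.27,-0.117],"angular":[0,0,9]},{"grip":0.03,"slide":[-0.012,-0.3,-0.117],"angular":[0,0,9.4]},{"grip":0.03,"slide":[-0.013,-0.325,-0.117],"angular":[0,0,9.4]},{"grip":0.03,"slide":[-0.0135,-0.345,-0.117],"angular":[0,0,9.4]},{"grip":0.03,"slide":[-0.0138,-0.358,-0.117],"angular":[0,0,9.4]},{"grip":0.03,"slide":[-0.0138,-0.3635,-0.117],"angular":[0,0,9.4]},{"grip":0.03,"slide":[-0.0138,-0.3635,-0.117],"angular":[0,0,9.4]},{"grip":0.03,"slide":[-0.0138,-0.3635,-0.117],"angular":[0,0,9.4]}]}}

```text
clock: 5.03
tcp_pos: [0.4683, 0.1698, 0.1403]
tcp_rot: [[0.974, 0.226, 0.0], [0.226, -0.974, -0.0], [-0.0, 0.0, -1.0]]
contact_force: [0.6, 0.7, -1.8]
gripper_width: 0.0371
grasp_force: 60.7
```

```bash
python3 - <<'E'
from h import *
o=env.get_obs();print(o["clock"],o["tcp_pos"],o["joint_pos"],o["contact_force"])
ims={n:env.read_camera(n) for n in C}
for n in C: cv2.imwrite(f"pics/raw2_{n}.png",ims[n][:,:,::-1])
T=[]
for n in C:
    u,v=proj(n,[.4687,.17,.09])[0].astype(int)
    T.append(cv2.resize(ims[n][v-40:v+40,u-33:u+33,::-1],None,fx=6,fy=6,interpolation=cv2.INTER_CUBIC)); print(n,u,v)
cv2.imwrite("pics/hover.png",np.hstack(T))
E
```

```text
5.0333 [0.46829603 0.16976325 0.1403479 ] [ 6.87156113e+00  2.31072482e-01  1.15520114e+02 -2.19688062e-02
  6.42488660e+01  8.38032519e+01] [ 0.55665344  0.66940964 -1.77251351]
scene 358 216
top 177 237
```

View pics/hover.png

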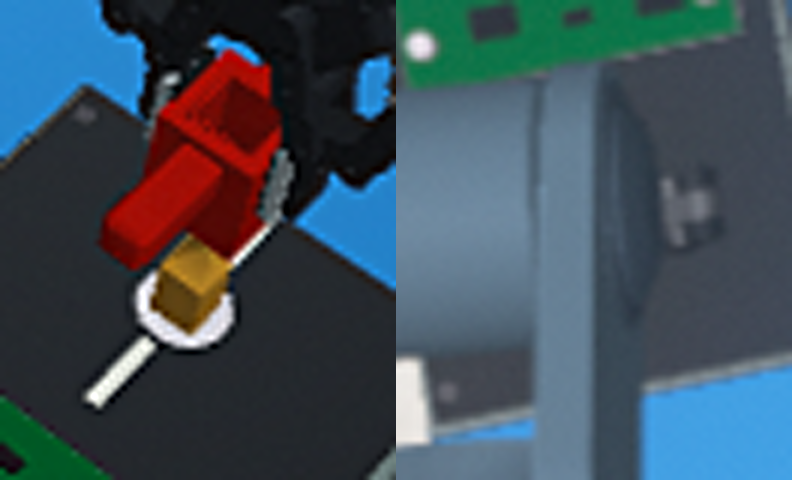

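```bash
python3 - <<'E'
from h import *
tl=lambda P:np.round((proj("scene",P)-[358-33,216-40]+.5)*6-.5,1).tolist()
M=pose(0,0,0,13.1)[0];c=np.array([.4685,.1699,.1422])
for nm,q in dict(wing=[[.063,.009,.021],[.063,-.009,.021],[.063,.009,.003],[.063,-.009,.003]],hubtop=[[.019,.019,.023],[.019,-.019,.023],[-.019,.019,.023],[-.019,-.019,.023]],hubbot=[[.019,.019,-.023]],bore=[[.011,.011,.023],[.011,-.011,.023],[-.011,.011,.023],[-.011,-.011,.023]]).items(): print(nm,tl(np.array(q)@M.T+c))
s=np.array([.4687,.170,.054])
for nm,q in dict(base=[[.009,.009,0],[.009,-.009,0],[-.009,.009,0]],sh=[[.009,.009,.026],[.009,-.009,.026],[-.009,.009,.026]],tip=[[0,0,.04]],ring=[[0,0,0]]).items(): print(nm,tl(np.array(q)@M.T+s))
E
python3 - <<'E'
import cv2,numpy as np
a=cv2.imread("pics/raw2_scene.png")[176:256,325:391]
cv2.imwrite("pics/hz.png",cv2.resize(a[5:60,12:54],None,fx=10.8,fy=10.8,interpolation=cv2.INTER_CUBIC))
E
```

```text
wing [[146.9, 246.5], [100.3, 214.1], [138.1, 279.2], [92.3, 247.1]]
hubtop [[256.3, 177.3], [158.5, 111.9], [324.3, 108.0], [227.2, 45.0]]
hubbot [[230.5, 260.3]]
bore [[250.0, 148.6], [193.5, 111.1], [289.5, 108.8], [233.1, 72.1]]
base [[190.2, 333.6], [148.4, 304.2], [220.1, 302.3]]
sh [[202.8, 291.9], [160.0, 262.1], [233.3, 260.3]]
tip [[203.6, 237.9]]
ring [[184.3, 303.2]]
```

View pics/hz.png

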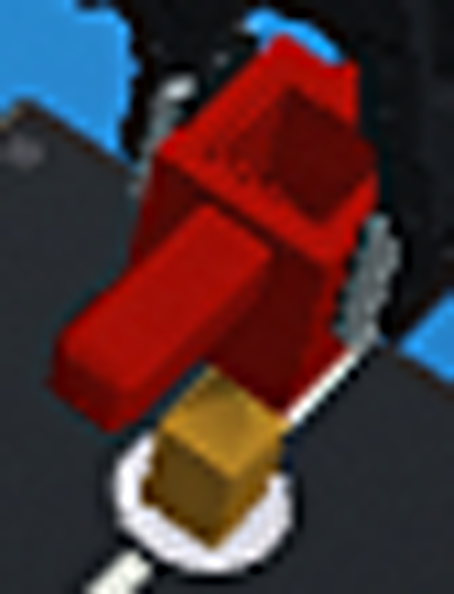

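The handle sits about 1 mm to image right of the prediction, and the spindle matches its prediction. I'll correct by 0.5 mm in x and y and descend onto the taper.

Request:
{"op": "carry_out", "data": {"increments": [{"grip":0.03,"slide":[0.0005,0.0005,0.003],"angular":[0,0,0]},{"grip":0.03,"slide":[0.0005,0.0005,0.008],"angular":[0,0,0]},{"grip":0.03,"slide":[0.0005,0.0005,0.014],"angular":[0,0,0]},{"grip":0.03,"slide":[0.0005,0.0005,0.02],"angular":[0,0,0]},{"grip":0.03,"slide":[0.0005,0.0005,0.025],"angular":[0,0,0]},{"grip":0.03,"slide":[0.0005,0.0005,0.03],"angular":[0,0,0]},{"grip":0.03,"slide":[0.0005,0.0005,0.034],"angular":[0,0,0]},{"grip":0.03,"slide":[0.0005,0.0005,0.037],"angular":[0,0,0]},{"grip":0.03,"slide":[0.0005,0.0005,0.039],"angular":[0,0,0]},{"grip":0.03,"slide":[0.0005,0.0005,0.041],"angular":[0,0,0]},{"grip":0.03,"slide":[0.0005,0.0005,0.043],"angular":[0,0,0]},{"grip":0.03,"slide":[0.0005,0.0005,0.045],"angular":[0,0,0]},{"grip":0.03,"slide":[0.0005,0.0005,0.045],"angular":[0,0,0]},{"grip":0.03,"slide":[0.0005,0.0005,0.045],"angular":[0,0,0]}]}}

```text
clock: 6.3
tcp_pos: [0.4689, 0.1697, 0.0953]
tcp_rot: [[0.974, 0.226, -0.0], [0.226, -0.974, 0.0], [-0.0, -0.0, -1.0]]
contact_force: [0.8, -0.4, -1.4]
gripper_width: 0.0369
grasp_force: 60.7
```

Request:
{"op": "carry_out", "data": {"increments": [{"grip":0.03,"slide":[0,0,0.003],"angular":[0,0,0]},{"grip":0.03,"slide":[0,0,0.006],"angular":[0,0,0]},{"grip":0.03,"slide":[0,0,0.009],"angular":[0,0,0]},{"grip":0.03,"slide":[0,0,0.012],"angular":[0,0,0]},{"grip":0.03,"slide":[0,0,0.014],"angular":[0,0,0]},{"grip":0.03,"slide":[0,0,0.016],"angular":[0,0,0]},{"grip":0.03,"slide":[0,0,0.017],"angular":[0,0,0]},{"grip":0.03,"slide":[0,0,0.017],"angular":[0,0,0]},{"grip":0.03,"slide":[0,0,0.017],"angular":[0,0,0]}]}}

```text
clock: 7.05
tcp_pos: [0.4689, 0.1697, 0.0783]
tcp_rot: [[0.974, 0.226, -0.0], [0.226, -0.974, -0.0], [-0.0, 0.0, -1.0]]
contact_force: [-0.6, -0.4, -1.4]
gripper_width: 0.037
grasp_force: 60.7
```

Free so far. Easing down the last millimetres until contact shows.

Request:
{"op": "carry_out", "data": {"increments": [{"grip":0.03,"slide":[0,0,0.0005],"angular":[0,0,0]},{"grip":0.03,"slide":[0,0,0.001],"angular":[0,0,0]},{"grip":0.03,"slide":[0,0,0.0015],"angular":[0,0,0]},{"grip":0.03,"slide":[0,0,0.002],"angular":[0,0,0]},{"grip":0.03,"slide":[0,0,0.0025],"angular":[0,0,0]},{"grip":0.03,"slide":[0,0,0.0025],"angular":[0,0,0]}]}}

```text
clock: 7.55
tcp_pos: [0.4688, 0.1696, 0.0757]
tcp_rot: [[0.974, 0.226, -0.0], [0.226, -0.974, -0.0], [-0.0, -0.0, -1.0]]
contact_force: [-0.3, 0.1, -0.5]
gripper_width: 0.037
grasp_force: 60.7
```

Request:
{"op": "carry_out", "data": {"increments": [{"grip":0.03,"slide":[0,0,0.0003],"angular":[0,0,0]},{"grip":0.03,"slide":[0,0,0.0006],"angular":[0,0,0]},{"grip":0.03,"slide":[0,0,0.0009],"angular":[0,0,0]},{"grip":0.03,"slide":[0,0,0.0012],"angular":[0,0,0]},{"grip":0.03,"slide":[0,0,0.0015],"angular":[0,0,0]},{"grip":0.03,"slide":[0,0,0.0015],"angular":[0,0,0]}]}}

```text
clock: 8.05
tcp_pos: [0.4689, 0.1697, 0.0749]
tcp_rot: [[0.974, 0.226, -0.0], [0.226, -0.974, -0.0], [-0.0, 0.0, -1.0]]
contact_force: [-3.5, -0.2, 4.8]
gripper_width: 0.0372
grasp_force: 61.6
```

Contact came at the expected height (handle underside about 0.053). Releasing and backing off.

Request:
{"op": "carry_out", "data": {"increments": [{"grip":0.045,"slide":[0,0,0],"angular":[0,0,0]},{"grip":0.065,"slide":[0,0,0],"angular":[0,0,0]},{"grip":0.07,"slide":[0,0,0],"angular":[0,0,0]},{"grip":0.07,"slide":[0,0,0],"angular":[0,0,0]},{"grip":0.07,"slide":[0,0,0],"angular":[0,0,0]},{"grip":0.07,"slide":[0,0,0],"angular":[0,0,0]},{"grip":0.07,"slide":[0,0,-0.005],"angular":[0,0,0]},{"grip":0.07,"slide":[0,0,-0.015],"angular":[0,0,0]},{"grip":0.07,"slide":[0,0,-0.03],"angular":[0,0,0]},{"grip":0.07,"slide":[0,0,-0.05],"angular":[0,0,0]},{"grip":0.07,"slide":[0,0,-0.075],"angular":[0,0,0]},{"grip":0.07,"slide":[0,0,-0.1],"angular":[0,0,0]},{"grip":0.07,"slide":[0,0.03,-0.12],"angular":[0,0,0]},{"grip":0.07,"slide":[0,0.06,-0.12],"angular":[0,0,0]},{"grip":0.07,"slide":[0,0.09,-0.12],"angular":[0,0,0]},{"grip":0.07,"slide":[0,0.12,-0.12],"angular":[0,0,0]},{"grip":0.07,"slide":[0,0.15,-0.12],"angular":[0,0,0]},{"grip":0.07,"slide":[0,0.17,-0.12],"angular":[0,0,0]},{"grip":0.07,"slide":[0,0.18,-0.12],"angular":[0,0,0]},{"grip":0.07,"slide":[0,0.18,-0.12],"angular":[0,0,0]}]}}

```text
clock: 9.72
tcp_pos: [0.5101, -0.0072, 0.1952]
tcp_rot: [[0.975, 0.223, 0.001], [0.223, -0.975, -0.0], [0.001, 0.001, -1.0]]
contact_force: [0.8, 0.4, -0.3]
gripper_width: 0.0698
grasp_force: 0.0
```

```bash
python3 - <<'E'
from h import *
ims={n:env.read_camera(n) for n in C}
T=[]
for n in C:
    u,v=proj(n,[.4687,.17,.077])[0].astype(int)
    T.append(cv2.resize(ims[n][v-33:v+33,u-33:u+33,::-1],None,fx=6,fy=6,interpolation=cv2.INTER_CUBIC))
cv2.imwrite("pics/end.png",np.hstack(T))
print(fit(ims,[.4687,.17,.077,13],r=33),fit(ims,[.4687,.17,.077,13],r=33,cams=("scene",)))
E
```

```text
([np.float64(0.46942857996478704), np.float64(0.17025913396422465), np.float64(0.07680891945140697), np.float64(12.482499399837266)], np.float64(312.11764705882354), [np.float64(940.0), np.float64(743.0)]) ([np.float64(0.46990389063228477), np.float64(0.17050601077686067), np.float64(0.07745352359925506), np.float64(12.333174950247372)], np.float64(128.87058823529412), [np.float64(940.0)])
```

View pics/end.png

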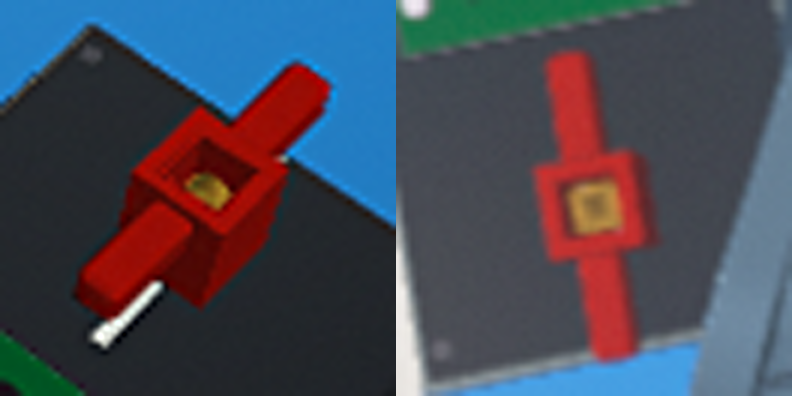

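The handle is down over the spindle: the brass shows inside the bore at (207,185) and (595,207). Its fitted centre is z 0.077 and yaw about 12.5°, close to the line's 13°. Handing in.

```bash
python3 -c "
from workcell import env
print(env.sign_off())"
```

```text
the job is handed in; nothing more can be done
None
```

The red handle is all the way down on the brass spindle, with its wings along the white line to within about 1°. It is released with the arm clear, and the job was handed in about 10 s into the 38 s allowed.

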